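Lock the adjuster: fork key on the spindle, locknut tight

ROBOT

A 6-joint arm with a two-finger parallel gripper is mounted at the origin on the work surface; the furniture and walls round the work are solid. World frame = base frame: x ahead of the robot, y to its left, z up, the work surface at z = 0. Lengths are in m, angles in rad, forces in N, time in s.
With the tool pointing down it reaches from about 0.4 to 0.825 m from the base axis. Payload 7 kg.
Tool frame: the origin (TCP) lies at the very end of the fingers, on their centre line; the grasp point (between the pads) lies 19 mm behind it; z points along the fingers, y is the line along which they close (so a half turn about z gives the same grasp; the last joint's range is limited). The gripper opens to 88 mm and grips with 3 to 60 N. Pads are 19 mm wide; open, the fingers measure 130 mm over their backs; the gripper's body (78 mm by 193 mm) begins 47 mm behind the grasp point.
Start: joints at [1.587, 0.359, 0.012, 0, -1.224, -0.288], TCP at [0.181, 0.65, 0.227] pointing down, gripper open.
Joint ranges: [-3.07, 3.07], [-1.43, 2.12], [-1.02, 1.25], [-3.03, 1.67], [-3.05, -0], [-3.03, 3.03]. Speed limits (rad/s): [2.39, 2.39, 3.01, 3.14, 3.14, 3.14].

INTERFACE

Orientations are given as [roll, pitch, yaw] about the fixed x, y, z axes, in that order (R = Rz(yaw) Ry(pitch) Rx(roll)).
In Python, from station import arm gives the robot as it stands. The module is installed in compiled form; this text tells all that it offers.
- The arm moves only by the shell command python3 -m crank 'ROWS' [FORCE]. ROWS is JSON, a list of rows, each an object of numbers: "dx", "dy", "dz": the shift along the world's x, y, z in m; "twist": the turn about the world's z in degrees; "grip": the opening, from -1 (shut) to 1 (fully open). A call has exactly 5 rows; each row is the pose to reach, as a shift and turn from the pose commanded when the call began; what a row does not reach only later rows make up. A row lasts 1/12 s, in which the tool goes at most 41.7 mm and 7.16 degrees, less where a joint would pass 70% of its speed; a pose out of reach is approached as far as the arm can. A call with a gripper value outside its range is refused whole. The fingers move at their own pace and stop on an object; FORCE is the grip in N (left out, the last holds). Time passes only in rows, so rows that repeat a pose let the fingers close, or fill a call up. It gives the time, the measured TCP pose, the force, the opening and the grip force at its end, in the units of the state.
- arm.get_state(): the state, without advancing time (a new reading comes with each control period).
- arm.grab_frame(name): name is "side" or "top" or "wrist"; returns the picture (384x512x3 uint8, red, green, blue); there is no depth.
- arm.get_calibration(name): a dict with "fx", "fy", "cx", "cy" (pixels), "cam_to_world" (4x4, takes a point from camera to world coordinates); the wrist camera has in their place "tool_from_camera" (4x4, takes a point from camera to tool coordinates, whose origin is the TCP and whose axes are the flange's). Camera axes: x right, y down, z forward; pixel columns grow to the right and rows downward; lengths in m; the calibration is good to about 2 mm. A picture is of the moment at which its call begins: read the wrist's pose just before it. get_calibration takes no time and is no camera call.
- arm.job_done(): hands the job in; it is judged then, once.
The state is a dict: "t": time; "q": joint angles; "qd": joint speeds; "joint_efforts": joint torques, N m; "eef_pos": TCP position; "ee_rot": TCP orientation; "force": force on the tool from outside, world axes, zero at the start; "moment": the same for the moment, N m; "width": finger opening in m; "gripper_force": force on a finger pad.
Only numpy, scipy, OpenCV 4.12 (cv2) and the standard library are available. Lean on these libraries where they do the work, as an engineer would, in place of code of your own. Each camera call takes 0.05 s, during which the arm holds its last target. There are 200 camera calls.

TASK

Lock the setting of the adjuster on the packing table. Lay the fork key over the spindle's cross bar with its handle down in the adjuster's saddle so that the spindle cannot turn with the nut, then swing the locknut's lever clockwise (seen from above) by its pin until it comes up tight against its stop. The spindle must keep its setting; leave the key lying fully down in place.

Things in the scene. Friction and masses are not known exactly. Their poses are not given: they have to be found in the camera images.
- fork_key: Loose flat steel two-pronged fork, 220 x 48 x 16 mm, 0.22 kg. Origin: underside, mid-slot. x runs from prongs to handle: slot 24 mm wide from x = -45 (open end) to 50 mm, crosspiece to 65, then handle 16 mm wide to 175. Mass centre near x = 83; grasp across the handle at x = 92. In place: origin over the adjuster's origin, underside 42 mm above the table, x along the adjuster's y.
- adjuster: Grey plate 100 x 235 mm fixed to the table. Origin: spindle axis at table height; y points to the saddle. Spindle top: flange 48 mm across, 42 mm high; on it a cross bar 80 x 10 mm along y, top 61 mm high. Saddle at y = 132 to 148 mm: floor 42 mm high, 30 mm between cheeks, flared above 60 to 75 mm. The key's prongs rest on the flange either side of the bar, its handle in the saddle.
- spindle (a joint): Turn of the spindle with its cross bar, rad, clockwise from above positive; 0 is the setting to keep, bar along the adjuster's y. Turns easily (0.06 N m). With the key in place it still has up to about 0.2 rad of slack either way.
- locknut (a joint): Turn of the dark hexagonal locknut (under the flange) relative to the spindle, rad, clockwise from above positive: starts at 0 to 0.25, firm stop at 1.2 (tight). Friction on the spindle 0.25 N m (3 N at the pin), more than the spindle's own, so an unheld spindle turns along. Stays where left. At 1.2 its lever points along the adjuster's -x, at 0 it is 1.2 rad anticlockwise of that.
- pin (a point): On the axis of the upright round black pin at the end of the locknut's lever, 65 mm above the table. The pin is 14 mm in diameter, from 35 to 82 mm above the table (lever and a 22 mm boss below that), 90 mm from the spindle's axis, round which it swings. Hold or push it from above; it may turn between the fingers.

How it is judged:
On the way, in this order (a step that is already met when the one before it is completed fails the run):
1. the key lies flat over the cross bar, handle down in the saddle, with the nut not yet tightened (horizontal distance between fork_key and adjuster below 0.022 m and z of fork_key in the frame of adjuster between 0.037 and 0.049 m and angle between fork_key's own z axis and vertical below 0.08 rad and angle between the x axis of fork_key and the y axis of adjuster, either way round below 0.2 rad and value of joint locknut below 0.6 rad), for 0.2 s.
2. with the key in place, the locknut is turned tight (horizontal distance between fork_key and adjuster below 0.022 m and z of fork_key in the frame of adjuster between 0.037 and 0.049 m and angle between fork_key's own z axis and vertical below 0.08 rad and angle between the x axis of fork_key and the y axis of adjuster, either way round below 0.2 rad and value of joint locknut above 1.05 rad), for 0.2 s.
At the end, for the whole second after the job is handed in: Locknut above 1.05 rad (stop at 1.2), at rest; spindle within 0.35 rad of its setting; key still and flat in place: origin within 22 mm of the spindle axis from above, underside 37 to 49 mm above the table, tilt under 0.08 rad, in line with the saddle within 0.2 rad (all of step 2 and value of joint spindle between -0.35 and 0.35 rad and linear speed of fork_key below 0.02 m/s and velocity of joint locknut below 0.05 rad/s); the robot touches nothing.
It fails at once if the spindle turned out of its setting by more than 0.35 rad (value of joint spindle above 0.35 rad or value of joint spindle below -0.35 rad).
It also fails if it takes over 64 s, if anything falls off the work surface, if the arm or the gripper's body presses on something with over 40 N, if the wrist force passes 120 N, or if a joint passes its speed limit or range.

## Working session

There is one attempt and no reset: what is moved stays moved. The work goes in short steps, Python scripts to look and compute and a shell command to move; the robot and the scene stay as the last step left them, time stands still between calls to the robot, and variables do not carry over. Pictures are saved under pics/ and viewed, at most 13 in all, crops included, and the job is handed in when it is done.

```bash
mkdir -p pics
python3 - <<'E'
from station import arm
import cv2,numpy as np
s=arm.get_state();print(s)
for n in("side","top"):
    f=arm.grab_frame(n);cv2.imwrite(f"pics/{n}0.png",f[:,:,::-1]);c=arm.get_calibration(n);print(n,c)
print(arm.get_calibration("wrist"))
E
```

```text
{'t': 0.0, 'q': array([ 1.58709986e+00,  3.59389861e-01,  1.10499599e-02, -3.45798872e-04,
       -1.22409916e+00, -2.88110214e-01]), 'qd': array([ 0.00116774, -0.00018903, -0.00161358,  0.00070922,  0.00110591,
        0.00034734]), 'joint_efforts': array([-1.53086468e-03, -5.82713270e+01,  2.93062896e+01,  6.99726686e+00,
        6.84000668e-03, -1.57679519e-04]), 'eef_pos': array([0.18110858, 0.64973638, 0.22561768]), 'ee_rot': array([ 3.13992525e+00, -1.55140724e-04, -2.71924317e-01]), 'force': array([ 0.45243753, -0.04470154, -0.05864736]), 'moment': array([ 0.03328199, -0.0121437 , -0.05437355]), 'gripper_force': 0.0, 'width': 0.08751369441856553}
side {'fx': 418.8434746360112, 'fy': 418.8434746360112, 'cx': 262.1046320454536, 'cy': 198.5251395832282, 'cam_to_world': array([[ 0.99993524,  0.00574614,  0.00982351,  0.49333346],
       [-0.00406533, -0.62587878,  0.77990976, -0.73780479],
       [ 0.01062979, -0.77989918, -0.62581488,  0.59674667],
       [ 0.        ,  0.        ,  0.        ,  1.        ]])}
top {'fx': 352.08445013659843, 'fy': 352.08445013659843, 'cx': 258.95352247566126, 'cy': 188.96230694872435, 'cam_to_world': array([[-0.00278869, -0.99750092,  0.07059842,  0.43125873],
       [-0.99985622,  0.00160052, -0.016881  , -0.07189708],
       [ 0.01672582, -0.07063535, -0.99736197,  0.90091422],
       [ 0.        ,  0.        ,  0.        ,  1.        ]])}
{'fx': 321.42064101562954, 'fy': 321.42064101562954, 'cx': 255.2518330946168, 'cy': 189.54290974066421, 'tool_from_camera': array([[-1.56660488e-03, -9.69368796e-01, -2.45604729e-01,
         6.53997181e-02],
       [ 9.99998067e-01, -1.22673502e-03, -1.53679129e-03,
         2.97261512e-04],
       [ 1.18842560e-03, -2.45606662e-01,  9.69368844e-01,
        -1.58343098e-01],
       [ 0.00000000e+00,  0.00000000e+00,  0.00000000e+00,
         1.00000000e+00]])}
```

View pics/top0.png

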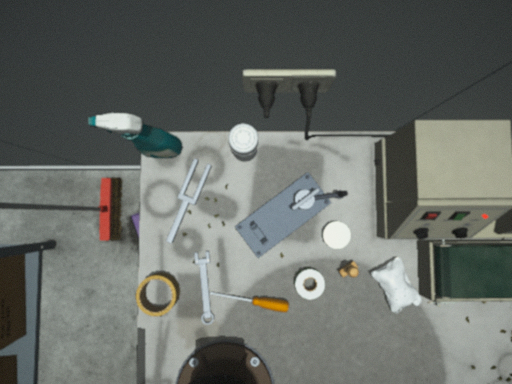

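View pics/side0.png

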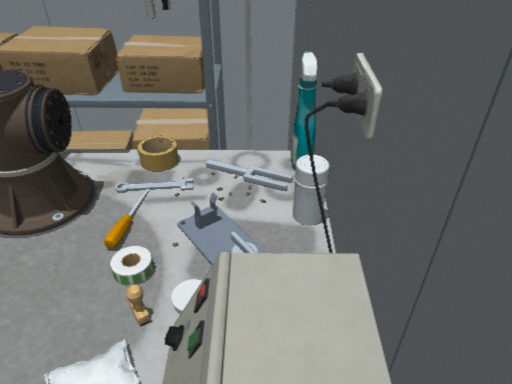

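The top view shows the fork key with its prongs up near (200,170) and its handle end at (171,240). The adjuster's spindle is at about (304,200), its saddle at (258,233) and the pin at about (342,193). Next I'll enlarge this view.

```bash
python3 - <<'E'
import cv2,numpy as np
im=cv2.imread("pics/top0.png")
c=im[145:265,150:360];cv2.imwrite("pics/crop.png",cv2.resize(c,None,fx=3.8,fy=3.8,interpolation=cv2.INTER_CUBIC))
E
cat > h.py <<'E'
import numpy as np
from station import arm
from scipy.spatial.transform import Rotation as R
def calib(n,s=None):
    c=arm.get_calibration(n)
    if n=="wrist":
        T=np.eye(4);T[:3,:3]=R.from_euler('xyz',s['ee_rot']).as_matrix();T[:3,3]=s['eef_pos']
        M=T@c['tool_from_camera']
    else: M=c['cam_to_world']
    return c,M
def pt(n,u,v,z,s=None):
    c,M=calib(n,s)
    d=M[:3,:3]@[(u-c['cx'])/c['fx'],(v-c['cy'])/c['fy'],1]
    o=M[:3,3];return o+d*(z-o[2])/d[2]
def px(n,p,s=None):
    c,M=calib(n,s);q=np.linalg.inv(M)@np.append(p,1)
    return np.array([c['fx']*q[0]/q[2]+c['cx'],c['fy']*q[1]/q[2]+c['cy']])
E
```

```text
(no output)
```

View pics/crop.png

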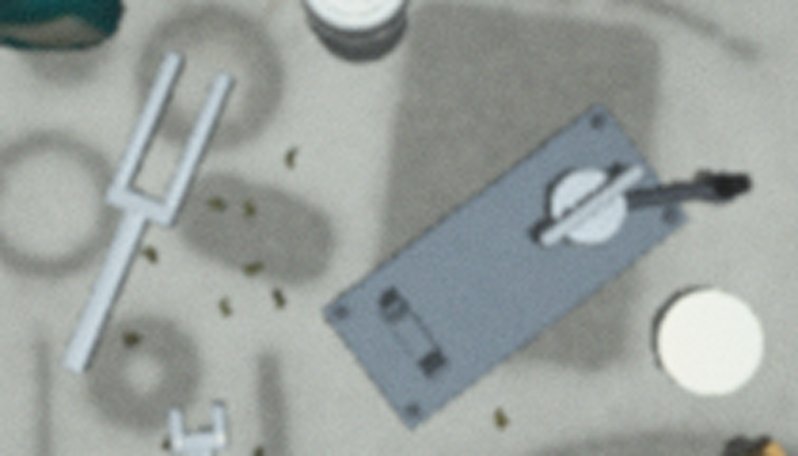

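The crop shows:
- **Key:** prong tips at (172,55) and (225,76), handle end at (77,367).
- **Adjuster:** flange centre at (588,207), bar from (542,238) to (640,170), saddle cheeks at (394,303) and (432,360).
- **Pin:** at about (738,185).
- **White disc:** at (710,342), close to where the pin ends its swing, so I need its height.

Run:
```python
from h import *
import cv2
cr=lambda x,y:(150+(x+.5)/3.8-.5,145+(y+.5)/3.8-.5)
P=lambda x,y,z:pt("top",*cr(x,y),z)
t=(P(172,55,.016)+P(225,76,.016))/2; e=P(77,367,.016)
d=e-t;L=np.linalg.norm(d);print("key tips",t,"end",e,"len",L,"ang",np.degrees(np.arctan2(d[1],d[0])))
u=d/L; print("origin",t+u*.045*L/.22,"grasp",t+u*(.137)*L/.22)
b1,b2=P(542,238,.061),P(640,170,.061);print("bar",b1,b2,np.linalg.norm(b1-b2),"mid",(b1+b2)/2,np.degrees(np.arctan2(*(b1-b2)[1::-1])))
print("flange",P(588,207,.045))
s=(P(394,303,.06)+P(432,360,.06))/2;print("saddle",s)
o=(b1+b2)/2;d=s-o;print(np.linalg.norm(d[:2]),np.degrees(np.arctan2(d[1],d[0])))
pin=P(738,183,.082);print("pin",pin,np.linalg.norm((pin-o)[:2]),np.degrees(np.arctan2(*(pin-o)[1::-1])))
for c in ((600,105),(687,213),(326,312),(414,428)):print("corner",P(*c,.005))
# disc in two views
for n in("top","side"):
    im=cv2.imread(f"pics/{n}0.png");m=(im.min(2)>205).astype(np.uint8)
    k,l,st,ce=cv2.connectedComponentsWithStats(m)
    for i in range(1,k):
        if st[i,4]>150:print(n,st[i],ce[i])
for z in(0,.02,.04,.06):
    p=P(710,342,z);print(z,p,px("side",p), np.linalg.norm((p-o)[:2]), np.linalg.norm(P(658,342,z)-P(763,342,z)))
```

```text
key tips [0.56276552 0.05720651 0.016     ] end [0.3641762  0.13468484 0.016     ] len 0.21316803385299873 ang 158.6870802796138
origin [0.52214498 0.07305435 0.016     ] grasp [0.43909853 0.10545438 0.016     ]
bar [ 0.44679383 -0.16550748  0.061     ] [ 0.48950826 -0.22787426  0.061     ] 0.0755919194578029 mid [ 0.46815105 -0.19669087  0.061     ] 124.40687649479821
flange [ 0.46687956 -0.19703912  0.045     ]
saddle [ 0.38868776 -0.08431611  0.06      ]
0.13763176081080158 125.26518070501892
pin [ 0.4799301  -0.28437537  0.082     ] 0.08847212348573376 -82.34900052285964
corner [ 0.53743143 -0.21183044  0.005     ]
corner [ 0.4643706  -0.26953101  0.005     ]
corner [ 0.39899046 -0.02726543  0.005     ]
corner [ 0.3223544  -0.08563756  0.005     ]
top [ 97 114  33  15 397] [113.81360202 120.57934509]
top [230 125  27  26 552] [242.85869565 137.61413043]
top [324 222  27  27 573] [336.81500873 234.86212914]
top [373 265  40  42 648] [396.55864198 285.89814815]
top [296 270  28  29 449] [309.70601336 284.02004454]
side [303  53  13  22 230] [309.15652174  63.23913043]
side [298 155  14  18 155] [304.50967742 163.69032258]
side [314 155  14  18 167] [319.86227545 163.36526946]
side [111 246  40  29 638] [130.23354232 260.22100313]
side [172 279  29  31 497] [183.87323944 292.4305835 ]
side [  49  349   89   35 1567] [ 94.80025526 372.5252074 ]
0 [ 0.37789377 -0.28464404  0.        ] [190.76193935 303.0509562 ] 0.12602434561732834 0.07077313342945263
0.02 [ 0.37907845 -0.27992112  0.02      ] [190.68918198 293.50137492] 0.12190652982392125 0.0692019930914961
0.04 [ 0.38026314 -0.27519821  0.04      ] [190.61461185 283.71386459] 0.11784603133913389 0.06763085275353951
0.06 [ 0.38144782 -0.2704753   0.06      ] [190.53816036 273.67942097] 0.11384898310611481 0.066059712415583
```

Lengths agree with the given sizes (key 213 vs 220 mm, bar 76 vs 80, pin radius 88 vs 90). The disc is only about 20 mm high, so it clears the fingers. I'll move over the key handle.

```bash
python3 -m crank '[{"dx":0.017,"dy":-0.036,"dz":0,"twist":-0.4,"grip":1},{"dx":0.034,"dy":-0.072,"dz":0,"twist":-0.8,"grip":1},{"dx":0.051,"dy":-0.109,"dz":0,"twist":-1.2,"grip":1},{"dx":0.068,"dy":-0.145,"dz":0,"twist":-1.6,"grip":1},{"dx":0.086,"dy":-0.181,"dz":0,"twist":-2,"grip":1}]'
python3 -m crank '[{"dx":0.017,"dy":-0.036,"dz":0,"twist":-0.4,"grip":1},{"dx":0.034,"dy":-0.072,"dz":0,"twist":-0.8,"grip":1},{"dx":0.051,"dy":-0.109,"dz":0,"twist":-1.2,"grip":1},{"dx":0.068,"dy":-0.145,"dz":0,"twist":-1.6,"grip":1},{"dx":0.086,"dy":-0.181,"dz":0,"twist":-2,"grip":1}]'
python3 -m crank '[{"dx":0.017,"dy":-0.036,"dz":0,"twist":-0.4,"grip":1},{"dx":0.034,"dy":-0.072,"dz":0,"twist":-0.8,"grip":1},{"dx":0.051,"dy":-0.109,"dz":0,"twist":-1.2,"grip":1},{"dx":0.068,"dy":-0.145,"dz":0,"twist":-1.6,"grip":1},{"dx":0.085,"dy":-0.181,"dz":0,"twist":-2,"grip":1}]'
python3 -m crank '[{"dx":0,"grip":1},{"dx":0,"grip":1},{"dx":0,"grip":1},{"dx":0,"grip":1},{"dx":0,"grip":1}]'
python3 - <<'E'
from h import *
import cv2
s=arm.get_state();f=arm.grab_frame("wrist");cv2.imwrite("pics/w1.png",f[:,:,::-1]);print(s['q'],s['eef_pos'],s['ee_rot'])
np.save("s1.npy",s,allow_pickle=True)
E
```

```text
t: 0.52
eef_pos: [0.2675, 0.4671, 0.2261]
ee_rot: [3.141, 0.0, -0.307]
force: [0.9, 0.3, -0.1]
width: 0.0876
gripper_force: 0.0
t: 0.93
eef_pos: [0.3533, 0.2861, 0.2265]
ee_rot: [-3.141, 0.0, -0.341]
force: [1.0, 1.0, 0.0]
width: 0.0876
gripper_force: 0.0
t: 1.35
eef_pos: [0.4384, 0.1052, 0.2267]
ee_rot: [-3.141, -0.0, -0.376]
force: [1.1, 0.2, -0.8]
width: 0.0874
gripper_force: 0.0
[ 6.74916616e-01 -2.08738096e-02 -4.56140797e-01 -1.15963613e-04
 -1.13498680e+00  5.19465576e-01] [0.43837684 0.10522031 0.22672973] [-3.14106949e+00 -1.78042603e-04 -3.76463106e-01]invalid input at $[0]: expected keys dx, dy, dz, twist, grip
```

View pics/w1.png

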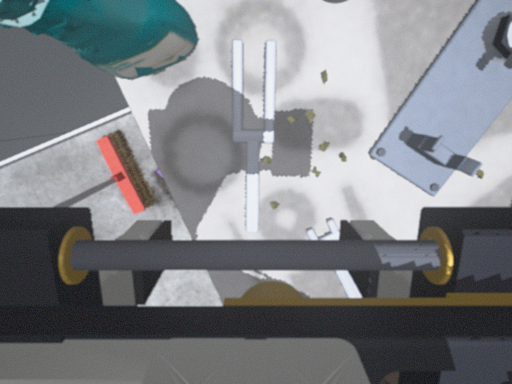

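The wrist view shows the key upright in the image. The prong tips are at (238,41) and (271,41), the crosspiece at about v=135 and the handle end at (252,230). The saddle is at about (437,150).

Run:
```python
from h import *
import cv2
s=np.load("s1.npy",allow_pickle=True).item()
P=lambda u,v,z=.016:pt("wrist",u,v,z,s)
t=(P(238,41)+P(271,41))/2;e=P(252,230.5);d=e-t;L=np.linalg.norm(d);u=d/L
print(t,e,L,np.degrees(np.arctan2(d[1],d[0])));g=t+u*.137
print("grasp",g,"origin",t+u*.045,"from mid",(t+e)/2+u*.027)
ty=R.from_euler('xyz',s['ee_rot']).as_matrix()[:,1];print("tool y",np.degrees(np.arctan2(ty[1],ty[0])))
print("handle xsec centre rows 160,200:",P(252.5,160),P(252,200))
print("shift",g-s['eef_pos'])
```

```text
[0.5637037  0.05665124 0.016     ] [0.36578897 0.13867262 0.016     ] 0.21423759660370875 157.48951804973487
grasp [0.4371418  0.10910202 0.016     ] origin [0.52213227 0.0738796  0.016     ] from mid [0.43980348 0.10799895 0.016     ]
tool y -111.56974179262332
handle xsec centre rows 160,200: [0.44635198 0.10582333 0.016     ] [0.40184566 0.12424964 0.016     ]
shift [-0.00123504  0.00388171 -0.21072973]
```

```bash
python3 -m crank '[{"dx":0,"dy":0.002,"dz":-0.03,"twist":0,"grip":1},{"dx":0,"dy":0.002,"dz":-0.06,"twist":0,"grip":1},{"dx":0,"dy":0.002,"dz":-0.09,"twist":0,"grip":1},{"dx":0,"dy":0.002,"dz":-0.12,"twist":0,"grip":1},{"dx":0,"dy":0.002,"dz":-0.15,"twist":0,"grip":1}]'
python3 -m crank '[{"dx":0,"dy":0,"dz":-0.02,"twist":0,"grip":1},{"dx":0,"dy":0,"dz":-0.04,"twist":0,"grip":1},{"dx":0,"dy":0,"dz":-0.06,"twist":0,"grip":1},{"dx":0,"dy":0,"dz":-0.072,"twist":0,"grip":1},{"dx":0,"dy":0,"dz":-0.072,"twist":0,"grip":1}]'
python3 -m crank '[{"dx":0,"dy":0,"dz":0,"twist":0,"grip":-1},{"dx":0,"dy":0,"dz":0,"twist":0,"grip":-1},{"dx":0,"dy":0,"dz":0,"twist":0,"grip":-1},{"dx":0,"dy":0,"dz":0,"twist":0,"grip":-1},{"dx":0,"dy":0,"dz":0,"twist":0,"grip":-1}]' 50
python3 -m crank '[{"dx":0,"dy":0,"dz":0,"twist":0,"grip":-1},{"dx":0,"dy":0,"dz":0,"twist":0,"grip":-1},{"dx":0,"dy":0,"dz":0,"twist":0,"grip":-1},{"dx":0,"dy":0,"dz":0,"twist":0,"grip":-1},{"dx":0,"dy":0,"dz":0,"twist":0,"grip":-1}]' 50
```

```text
t: 1.82
eef_pos: [0.438, 0.1089, 0.0754]
ee_rot: [-3.141, -0.0, -0.377]
force: [-0.0, 1.3, -0.9]
width: 0.0878
gripper_force: 0.0
t: 2.23
eef_pos: [0.4365, 0.108, 0.0022]
ee_rot: [3.137, 0.003, -0.377]
force: [-0.2, -0.2, 0.5]
width: 0.0875
gripper_force: 0.0
t: 2.65
eef_pos: [0.4386, 0.1096, 0.0053]
ee_rot: [-3.14, -0.001, -0.376]
force: [-0.5, 0.6, 0.6]
width: 0.0602
gripper_force: 0.0
t: 3.07
eef_pos: [0.4382, 0.1092, 0.0046]
ee_rot: [-3.142, -0.0, -0.377]
force: [0.4, -0.7, -0.6]
width: 0.0266
gripper_force: 0.0
```

```bash
python3 -m crank '[{"dx":0,"dy":0,"dz":0,"twist":0,"grip":-1},{"dx":0,"dy":0,"dz":0,"twist":0,"grip":-1},{"dx":0,"dy":0,"dz":0,"twist":0,"grip":-1},{"dx":0,"dy":0,"dz":0,"twist":0,"grip":-1},{"dx":0,"dy":0,"dz":0,"twist":0,"grip":-1}]' 50
python3 -m crank '[{"dx":0,"dy":0,"dz":0,"twist":0,"grip":-1},{"dx":0,"dy":0,"dz":0,"twist":0,"grip":-1},{"dx":0,"dy":0,"dz":0,"twist":0,"grip":-1},{"dx":0,"dy":0,"dz":0,"twist":0,"grip":-1},{"dx":0,"dy":0,"dz":0.005,"twist":0,"grip":-1}]' 50
python3 -m crank '[{"dx":0,"dy":0,"dz":0.02,"twist":0,"grip":-1},{"dx":0,"dy":0,"dz":0.045,"twist":0,"grip":-1},{"dx":0,"dy":0,"dz":0.07,"twist":0,"grip":-1},{"dx":0,"dy":0,"dz":0.09,"twist":0,"grip":-1},{"dx":0,"dy":0,"dz":0.1,"twist":0,"grip":-1}]' 50
python3 -m crank '[{"dx":0,"dy":0,"dz":0.01,"twist":0,"grip":-1},{"dx":0,"dy":0,"dz":0.02,"twist":0,"grip":-1},{"dx":0,"dy":0,"dz":0.03,"twist":0,"grip":-1},{"dx":0,"dy":0,"dz":0.03,"twist":0,"grip":-1},{"dx":0,"dy":0,"dz":0.03,"twist":0,"grip":-1}]' 50
python3 - <<'E'
from h import *
import cv2
s=arm.get_state();f=arm.grab_frame("wrist");cv2.imwrite("pics/w2.png",f[:,:,::-1]);print(s['q'],s['eef_pos'],s['ee_rot'])
np.save("s2.npy",s,allow_pickle=True)
E
```

```text
t: 3.48
eef_pos: [0.4382, 0.1092, 0.0045]
ee_rot: [3.142, 0.0, -0.377]
force: [0.1, 0.6, -0.3]
width: 0.015
gripper_force: 50.0
t: 3.9
eef_pos: [0.4375, 0.1087, 0.0089]
ee_rot: [3.14, 0.001, -0.377]
force: [-1.0, -0.7, -3.4]
width: 0.0154
gripper_force: 50.0
t: 4.32
eef_pos: [0.4391, 0.1098, 0.1124]
ee_rot: [-3.139, -0.002, -0.376]
force: [1.1, 0.9, -2.7]
width: 0.0153
gripper_force: 50.0
t: 4.73
eef_pos: [0.4382, 0.1093, 0.1398]
ee_rot: [-3.14, -0.0, -0.377]
force: [-0.1, 0.4, -2.9]
width: 0.0156
gripper_force: 50.0
[ 6.82866552e-01  6.63705765e-02 -5.85193800e-01 -3.56749848e-04
 -9.18081094e-01  5.11500781e-01] [0.43818694 0.10932613 0.13983888] [-3.14045027e+00 -3.15954826e-04 -3.76645681e-01]
```

View pics/w2.png

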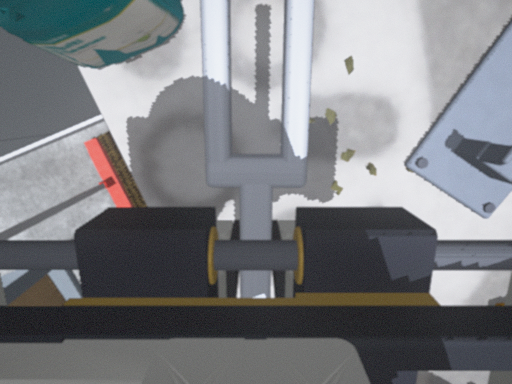

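The key is gripped centrally. The slot end is at (257,156), the crosspiece's rear edge at v≈186 and the outer sides at u=206 and 308. Next I'll work out where it sits in the hand and the shift to its place.

Run:
```python
from h import *
s=np.load("s2.npy",allow_pickle=True).item()
z=s['eef_pos'][2]+.0115
Rm=R.from_euler('xyz',s['ee_rot']).as_matrix()
T=lambda u,v,z=z:(Rm.T@(pt("wrist",u,v,z,s)-s['eef_pos']))
for q in((257,156),(256,186),(206,172),(308,172),(203,5),(229,5),(285,5),(312,5)):print(q,T(*q))
# adjuster near features, plate corners & saddle base from w2 (plate top ~ 5-10mm)
for q in((421,162),(488,207)):print("screw",pt("wrist",*q,.008,s))
s1=np.load("s1.npy",allow_pickle=True).item()
print("saddle mid",(pt("wrist",405,133,.06,s1)+pt("wrist",470,166,.06,s1))/2, "corners",pt("wrist",371,152,.006,s1),pt("wrist",435,195,.006,s1))
```

```text
(257, 156) [ 0.04409389  0.00092114 -0.01148713]
(256, 186) [ 0.02992335  0.00044785 -0.01149107]
(206, 172) [ 0.03664462 -0.0227994  -0.01146238]
(308, 172) [ 0.03659183  0.02462055 -0.01151657]
(203, 5) [ 0.10659253 -0.02129382 -0.011442  ]
(229, 5) [ 0.10656884 -0.01058884 -0.01145424]
(285, 5) [ 0.10651784  0.01245581 -0.01148058]
(312, 5) [ 0.10649327  0.02356065 -0.01149328]
screw [ 0.3991686  -0.03727041  0.008     ]
screw [ 0.33409535 -0.08512235  0.008     ]
saddle mid [ 0.39326452 -0.07521399  0.06      ] corners [ 0.40215215 -0.02711138  0.006     ] [ 0.3227569  -0.08459193  0.006     ]
```

Run:
```python
from h import *
import cv2
s=np.load("s2.npy",allow_pickle=True).item()
im=cv2.GaussianBlur(cv2.imread("pics/w2.png"),(3,3),0).astype(int)
c,M=calib("wrist",s)
for v in(3,10,20,30,110,130,165,172,180):
    b=im[v,:,0]-im[v,:,2]; g=np.abs(np.gradient(im[v].sum(1).astype(float)))
    L=190+np.argmax(g[190:217]);Rr=298+np.argmax(g[298:325])
    # depth z along cam from known 48mm width
    Z=c['fx']*.048/(Rr-L); p=M@[(((L+Rr)/2)-c['cx'])/c['fx']*Z,(v-c['cy'])/c['fy']*Z,Z,1]
    print(v,L,Rr,"top z rel TCP",p[2]-s['eef_pos'][2])
```

```text
3 199 313 top z rel TCP 0.00789092071440431
10 199 312 top z rel TCP 0.007289535832526395
20 200 312 top z rel TCP 0.006991960897652361
30 200 311 top z rel TCP 0.006690022946277269
110 206 308 top z rel TCP 0.002544731625009733
130 205 308 top z rel TCP 0.006345475174297427
165 207 304 top z rel TCP 0.001193989360707498
172 204 304 top z rel TCP 0.006735349329551915
180 205 307 top z rel TCP 0.010630209683039044
```

Held level, with the key's origin 94.5 mm ahead of the TCP. I'll carry it over the adjuster, pulling back and twisting first to keep the prongs clear of the can.

```bash
python3 -m crank '[{"dx":-0.006,"dy":0,"dz":0,"twist":-6.4,"grip":-1},{"dx":-0.012,"dy":0,"dz":0,"twist":-12.8,"grip":-1},{"dx":-0.018,"dy":0,"dz":0,"twist":-19.2,"grip":-1},{"dx":-0.024,"dy":0,"dz":0,"twist":-25.6,"grip":-1},{"dx":-0.03,"dy":0,"dz":0,"twist":-32,"grip":-1}]' 50
python3 -m crank '[{"dx":0,"dy":-0.024,"dz":0,"twist":0,"grip":-1},{"dx":0.001,"dy":-0.048,"dz":0,"twist":0,"grip":-1},{"dx":0.002,"dy":-0.072,"dz":0,"twist":0,"grip":-1},{"dx":0.002,"dy":-0.096,"dz":0,"twist":0,"grip":-1},{"dx":0.002,"dy":-0.12,"dz":0,"twist":0,"grip":-1}]' 50
python3 -m crank '[{"dx":0,"dy":-0.024,"dz":0,"twist":0,"grip":-1},{"dx":0.001,"dy":-0.048,"dz":0,"twist":0,"grip":-1},{"dx":0.002,"dy":-0.072,"dz":0,"twist":0,"grip":-1},{"dx":0.002,"dy":-0.096,"dz":0,"twist":0,"grip":-1},{"dx":0.002,"dy":-0.11,"dz":0,"twist":0,"grip":-1}]' 50
python3 -m crank '[{"dx":0,"dy":0,"dz":0,"twist":0,"grip":-1},{"dx":0,"dy":0,"dz":0,"twist":0,"grip":-1},{"dx":0,"dy":0,"dz":0,"twist":0,"grip":-1},{"dx":0,"dy":0,"dz":0,"twist":0,"grip":-1},{"dx":0,"dy":0,"dz":0,"twist":0,"grip":-1}]' 50
python3 - <<'E'
from h import *
import cv2
s=arm.get_state();f=arm.grab_frame("wrist");cv2.imwrite("pics/w3.png",f[:,:,::-1]);print(s['q'],s['eef_pos'],s['ee_rot'])
np.save("s3.npy",s,allow_pickle=True)
E
```

```text
t: 5.2
eef_pos: [0.4074, 0.1088, 0.1386]
ee_rot: [3.14, 0.0, -0.941]
force: [-0.0, 0.4, -2.2]
width: 0.0154
gripper_force: 50.0
t: 5.62
eef_pos: [0.4095, -0.012, 0.1388]
ee_rot: [3.14, 0.001, -0.935]
force: [1.1, -0.8, -2.8]
width: 0.0154
gripper_force: 50.0
t: 6.03
eef_pos: [0.4113, -0.1226, 0.1386]
ee_rot: [3.14, 0.001, -0.936]
force: [-0.2, 0.6, -1.6]
width: 0.0155
gripper_force: 50.0
t: 6.45
eef_pos: [0.4122, -0.1202, 0.1394]
ee_rot: [3.141, 0.0, -0.934]
force: [0.2, 0.6, -2.6]
width: 0.0154
gripper_force: 50.0
[ 1.79245613e-01  2.79524538e-02 -6.27790772e-01 -1.20212430e-04
 -9.15209047e-01  4.57620743e-01] [ 0.41222183 -0.12019577  0.13942632] [ 3.14149485e+00  1.54376672e-04 -9.34003270e-01]
```

View pics/w3.png

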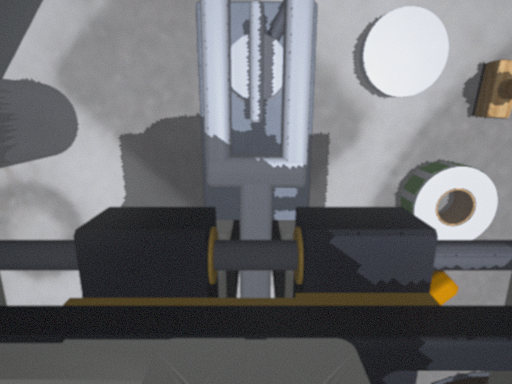

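The wrist view shows the bar within the slot, running from (257,5) to (257,122). The plate is centred between about u=200 and 315, so the heading looks right. I'll check the numbers.

Run:
```python
from h import *
import cv2
s=np.load("s3.npy",allow_pickle=True).item()
Rm=R.from_euler('xyz',s['ee_rot']).as_matrix()
im=cv2.imread("pics/w3.png").astype(int)
print(im[20,240:290].sum(1).tolist())
g=cv2.GaussianBlur(cv2.imread("pics/w3.png"),(3,3),0).sum(2) if 0 else im.sum(2)
for v in(30,50,70,90,110):
    r=g[v,243:270].astype(float);w=np.clip(r-np.median(r),0,None);print(v,r.astype(int).tolist())
for q in((256,122),(256,20),(257,67)):
    z=.061 if q[1]!=67 else .045
    p=pt("wrist",*q,z,s);print(q,p,"tool",Rm.T@(p-s['eef_pos']))
c=pt("wrist",256,122,.061,s);a=np.radians(-53.5);print("axis by bar end",c+.04*np.array([np.cos(a),np.sin(a),0]))
```

```text
[434, 429, 443, 439, 400, 343, 307, 294, 305, 315, 394, 474, 519, 566, 593, 599, 603, 587, 565, 476, 375, 311, 286, 272, 255, 268, 286, 364, 427, 444, 428, 380, 326, 248, 225, 243, 261, 277, 290, 298, 317, 335, 320, 286, 261, 260, 323, 396, 442, 471]
30 [375, 302, 261, 256, 266, 261, 305, 386, 462, 515, 559, 587, 606, 602, 544, 434, 354, 315, 309, 303, 277, 239, 255, 292, 286, 287, 225]
50 [649, 645, 640, 621, 567, 458, 375, 391, 479, 520, 566, 590, 599, 608, 570, 488, 393, 327, 312, 310, 299, 336, 361, 351, 346, 350, 354]
70 [646, 654, 649, 599, 493, 396, 357, 397, 467, 520, 566, 592, 606, 604, 607, 570, 483, 391, 326, 303, 308, 340, 350, 351, 350, 365, 347]
90 [652, 649, 647, 641, 560, 459, 371, 394, 465, 523, 570, 597, 604, 624, 576, 476, 357, 326, 329, 308, 308, 358, 348, 360, 362, 347, 353]
110 [365, 293, 262, 262, 265, 253, 294, 353, 466, 507, 544, 588, 613, 633, 620, 606, 527, 407, 316, 294, 269, 270, 334, 393, 447, 441, 441]
(256, 122) [ 0.44478092 -0.16544773  0.061     ] tool [0.05575529 0.00072232 0.07841779]
(256, 20) [ 0.48453951 -0.21931858  0.061     ] tool [0.12270907 0.00078884 0.07840746]
(257, 67) [ 0.46743098 -0.19742376  0.045     ] tool [0.09493488 0.00152355 0.09441182]
axis by bar end [ 0.46857383 -0.19760201  0.061     ]
```

Run:
```python
import cv2
c=cv2.imread("pics/w3.png")[0:230,180:340];cv2.imwrite("pics/w3c.png",cv2.resize(c,None,fx=2.6,fy=2.6,interpolation=cv2.INTER_CUBIC))
```

```text
(no output)
```

View pics/w3c.png

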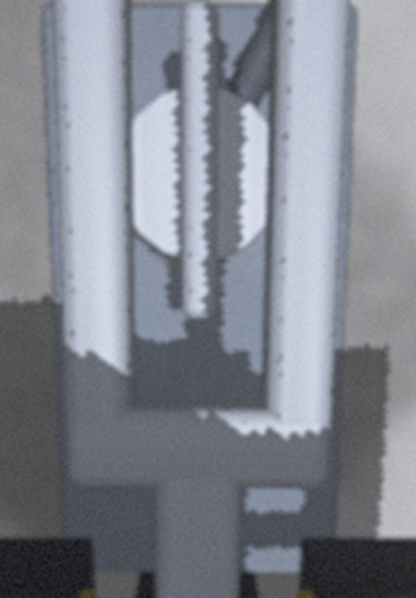

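The bar is centred in the slot to about 1 mm and the axis is 95 mm ahead of the TCP, as intended. I'll lower the key.

```bash
python3 -m crank '[{"dx":0,"dy":0,"dz":-0.016,"twist":0,"grip":-1},{"dx":0,"dy":0,"dz":-0.032,"twist":0,"grip":-1},{"dx":0,"dy":0,"dz":-0.048,"twist":0,"grip":-1},{"dx":0,"dy":0,"dz":-0.06,"twist":0,"grip":-1},{"dx":0,"dy":0,"dz":-0.066,"twist":0,"grip":-1}]' 50
python3 -m crank '[{"dx":0,"dy":0,"dz":-0.005,"twist":0,"grip":-1},{"dx":0,"dy":0,"dz":-0.01,"twist":0,"grip":-1},{"dx":0,"dy":0,"dz":-0.015,"twist":0,"grip":-1},{"dx":0,"dy":0,"dz":-0.019,"twist":0,"grip":-1},{"dx":0,"dy":0,"dz":-0.022,"twist":0,"grip":-1}]' 50
python3 -m crank '[{"dx":0,"dy":0,"dz":-0.001,"twist":0,"grip":-1},{"dx":0,"dy":0,"dz":-0.002,"twist":0,"grip":-1},{"dx":0,"dy":0,"dz":-0.003,"twist":0,"grip":-1},{"dx":0,"dy":0,"dz":-0.003,"twist":0,"grip":-1},{"dx":0,"dy":0,"dz":-0.003,"twist":0,"grip":-1}]' 50
```

```text
t: 6.92
eef_pos: [0.4115, -0.1204, 0.0723]
ee_rot: [3.14, 0.001, -0.934]
force: [-0.6, 0.1, -2.6]
width: 0.0154
gripper_force: 50.0
t: 7.33
eef_pos: [0.4124, -0.1208, 0.0514]
ee_rot: [-3.141, -0.0, -0.935]
force: [-0.1, -0.0, -1.9]
width: 0.0152
gripper_force: 50.0
t: 7.75
eef_pos: [0.4123, -0.1208, 0.0487]
ee_rot: [-3.141, -0.0, -0.935]
force: [0.3, 0.5, -2.2]
width: 0.0153
gripper_force: 50.0
```

```bash
python3 -m crank '[{"dx":0,"dy":0,"dz":-0.001,"twist":0,"grip":-1},{"dx":0,"dy":0,"dz":-0.001,"twist":0,"grip":-1},{"dx":0,"dy":0,"dz":-0.002,"twist":0,"grip":-1},{"dx":0,"dy":0,"dz":-0.002,"twist":0,"grip":-1},{"dx":0,"dy":0,"dz":-0.002,"twist":0,"grip":-1}]' 50
python3 -m crank '[{"dx":0,"dy":0,"dz":-0.0005,"twist":0,"grip":-1},{"dx":0,"dy":0,"dz":-0.001,"twist":0,"grip":-1},{"dx":0,"dy":0,"dz":-0.001,"twist":0,"grip":-1},{"dx":0,"dy":0,"dz":-0.001,"twist":0,"grip":-1},{"dx":0,"dy":0,"dz":-0.001,"twist":0,"grip":-1}]' 50
```

```text
t: 8.17
eef_pos: [0.4123, -0.1208, 0.0466]
ee_rot: [-3.142, -0.0, -0.935]
force: [-0.1, -0.4, -2.9]
width: 0.0157
gripper_force: 50.0
t: 8.58
eef_pos: [0.4124, -0.1208, 0.0464]
ee_rot: [-3.141, -0.0, -0.935]
force: [-5.0, 3.2, 13.2]
width: 0.0151
gripper_force: 50.0
```

Contact is at the expected height. I'll release, rise and look.

```bash
python3 -m crank '[{"dx":0,"dy":0,"dz":0,"twist":0,"grip":0},{"dx":0,"dy":0,"dz":0,"twist":0,"grip":0},{"dx":0,"dy":0,"dz":0,"twist":0,"grip":0},{"dx":0,"dy":0,"dz":0,"twist":0,"grip":0},{"dx":0,"dy":0,"dz":0,"twist":0,"grip":0}]'
python3 -m crank '[{"dx":0,"dy":0,"dz":0,"twist":0,"grip":0},{"dx":0,"dy":0,"dz":0.02,"twist":0,"grip":0},{"dx":0,"dy":0,"dz":0.04,"twist":0,"grip":0},{"dx":0,"dy":0,"dz":0.07,"twist":0,"grip":0},{"dx":0,"dy":0,"dz":0.1,"twist":0,"grip":0}]'
python3 -m crank '[{"dx":0,"dy":0,"dz":0.03,"twist":0,"grip":0},{"dx":0,"dy":0,"dz":0.06,"twist":0,"grip":0},{"dx":0,"dy":0,"dz":0.09,"twist":0,"grip":0},{"dx":0,"dy":0,"dz":0.1,"twist":0,"grip":0},{"dx":0,"dy":0,"dz":0.1,"twist":0,"grip":0}]'
python3 - <<'E'
from h import *
import cv2
s=arm.get_state();f=arm.grab_frame("wrist");cv2.imwrite("pics/w4.png",f[:,:,::-1]);print(s['eef_pos'],s['ee_rot'])
np.save("s4.npy",s,allow_pickle=True)
E
```

```text
t: 9.0
eef_pos: [0.4122, -0.1208, 0.0455]
ee_rot: [3.142, 0.0, -0.935]
force: [-0.3, -0.2, -0.9]
width: 0.0415
gripper_force: 0.0
t: 9.42
eef_pos: [0.4114, -0.1209, 0.1462]
ee_rot: [3.14, 0.001, -0.935]
force: [1.0, 0.5, -0.0]
width: 0.0439
gripper_force: 0.0
t: 9.83
eef_pos: [0.4138, -0.1208, 0.2485]
ee_rot: [-3.137, -0.003, -0.935]
force: [0.1, 0.6, -0.3]
width: 0.0443
gripper_force: 0.0
[ 0.41379439 -0.12080183  0.24849343] [-3.13689904e+00 -3.10933714e-03 -9.34718947e-01]
```

View pics/w4.png

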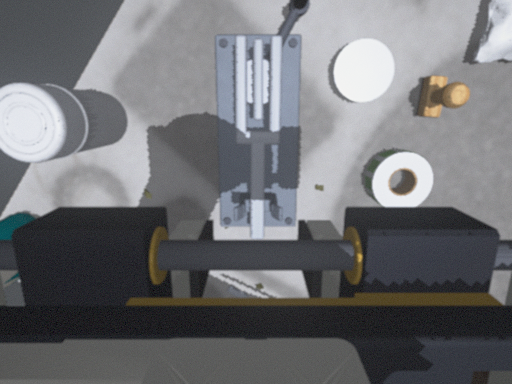

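The key lies over the bar with its handle between the cheeks (236–280, 205), and it looks flat. The pin top is near (299,4).

Run:
```python
from h import *
s=np.load("s4.npy",allow_pickle=True).item()
p=pt("wrist",299,4,.082,s);o=np.array([.4683,-.1973,0]);print("pin w4",p,np.linalg.norm((p-o)[:2]),np.degrees(np.arctan2(*(p-o)[1::-1])))
z=.058
t=(pt("wrist",240,37,z,s)+pt("wrist",275,37,z,s))/2;e=pt("wrist",257,237,z,s);d=e-t
print("key",np.linalg.norm(d),np.degrees(np.arctan2(d[1],d[0])),"origin",(t+e)/2-d/np.linalg.norm(d)*.065)
a0=np.arctan2(*(p-o)[1::-1])
for a in np.radians([-80,-90,-100,-110,-120,-130,-140,-144,-146]):print(np.degrees(a),(o+.09*np.array([np.cos(a),np.sin(a),0])).round(4))
# box left edge in top view
for q in((378,140),(380,235),(388,238)):print("box",pt("top",*q,0),pt("top",*q,.2))
```

```text
pin w4 [ 0.47587016 -0.2710197   0.082     ] 0.07410736052465015 -84.13693606803282
key 0.2142203636653762 126.29890045386455 origin [ 0.46777394 -0.19634445  0.058     ]
-80.0 [ 0.4839 -0.2859  0.    ]
-90.0 [ 0.4683 -0.2873  0.    ]
-100.0 [ 0.4527 -0.2859  0.    ]
-110.0 [ 0.4375 -0.2819  0.    ]
-119.99999999999999 [ 0.4233 -0.2752  0.    ]
-130.0 [ 0.4104 -0.2662  0.    ]
-140.0 [ 0.3994 -0.2552  0.    ]
-144.0 [ 0.3955 -0.2502  0.    ]
-146.0 [ 0.3937 -0.2476  0.    ]
box [ 0.62244772 -0.39778224  0.        ] [ 0.58000439 -0.32543681  0.2       ]
box [ 0.37653757 -0.39633121  0.        ] [ 0.38868549 -0.3243079   0.2       ]
box [ 0.36884363 -0.41669265  0.        ] [ 0.38269958 -0.34014917  0.2       ]
```

The key is in place (heading 126.3°, origin within 2 mm). The pin is at the image edge, so I'll move to a spot where the wrist camera sees it well.

```bash
python3 -m crank '[{"dx":0,"dy":-0.014,"dz":0,"twist":5,"grip":0},{"dx":0,"dy":-0.028,"dz":0,"twist":10,"grip":0},{"dx":0,"dy":-0.042,"dz":0,"twist":15,"grip":0},{"dx":0,"dy":-0.056,"dz":0,"twist":20,"grip":0},{"dx":0,"dy":-0.07,"dz":0,"twist":25,"grip":0}]'
python3 -m crank '[{"dx":0,"dy":-0.014,"dz":0,"twist":6,"grip":0},{"dx":0,"dy":-0.028,"dz":0,"twist":12,"grip":0},{"dx":0,"dy":-0.042,"dz":0,"twist":18,"grip":0},{"dx":0,"dy":-0.056,"dz":0,"twist":24,"grip":0},{"dx":0,"dy":-0.07,"dz":0,"twist":30,"grip":0}]'
python3 -m crank '[{"dx":0,"dy":0,"dz":0,"twist":0,"grip":0},{"dx":0,"dy":0,"dz":0,"twist":0,"grip":0},{"dx":0,"dy":0,"dz":0,"twist":0,"grip":0},{"dx":0,"dy":0,"dz":0,"twist":0,"grip":0},{"dx":0,"dy":0,"dz":0,"twist":0,"grip":0}]'
python3 - <<'E'
from h import *
import cv2
s=arm.get_state();f=arm.grab_frame("wrist");cv2.imwrite("pics/w5.png",f[:,:,::-1]);print(s['eef_pos'],s['ee_rot'])
np.save("s5.npy",s,allow_pickle=True);print(px("wrist",[.48,-.2866,.082],s))
E
```

```text
t: 10.3
eef_pos: [0.4114, -0.1913, 0.2438]
ee_rot: [3.141, 0.003, -0.494]
force: [0.1, 0.0, -0.1]
width: 0.0437
gripper_force: 0.0
t: 10.72
eef_pos: [0.4114, -0.2612, 0.2436]
ee_rot: [-3.141, 0.003, 0.03]
force: [-0.8, -0.7, -0.2]
width: 0.044
gripper_force: 0.0
t: 11.13
eef_pos: [0.4122, -0.2603, 0.2454]
ee_rot: [-3.141, 0.0, 0.024]
force: [-0.4, -0.3, -0.6]
width: 0.0439
gripper_force: 0.0
[ 0.41215932 -0.26027543  0.2453607 ] [-3.14144706e+00  2.11991767e-04  2.43488928e-02]
[284.32539266 106.16860906]
```

View pics/w5.png

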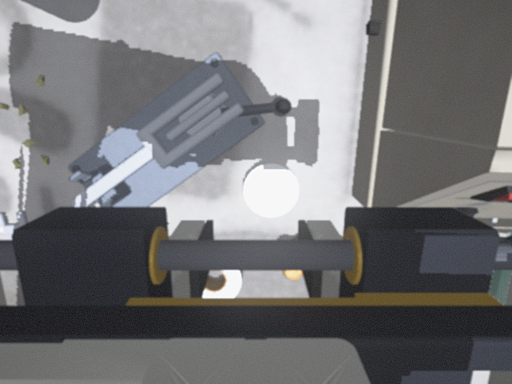

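The pin shows at (284,105), which matches the prediction of (284,106), so the pin estimate holds. I'll move over it, with the yaw chosen so the gripper body stays clear of the box.

```bash
python3 -m crank '[{"dx":0.007,"dy":-0.003,"dz":0,"twist":6.3,"grip":0},{"dx":0.014,"dy":-0.005,"dz":0,"twist":12.6,"grip":0},{"dx":0.02,"dy":-0.008,"dz":0,"twist":18.9,"grip":0},{"dx":0.027,"dy":-0.01,"dz":0,"twist":25.2,"grip":0},{"dx":0.034,"dy":-0.013,"dz":0,"twist":31.5,"grip":0}]'
python3 -m crank '[{"dx":0.007,"dy":-0.003,"dz":0,"twist":6.3,"grip":0},{"dx":0.014,"dy":-0.005,"dz":0,"twist":12.6,"grip":0},{"dx":0.02,"dy":-0.008,"dz":0,"twist":18.9,"grip":0},{"dx":0.027,"dy":-0.01,"dz":0,"twist":25.2,"grip":0},{"dx":0.034,"dy":-0.013,"dz":0,"twist":31.5,"grip":0}]'
python3 -m crank '[{"dx":0,"dy":0,"dz":-0.02,"twist":0,"grip":0.1},{"dx":0,"dy":0,"dz":-0.045,"twist":0,"grip":0.1},{"dx":0,"dy":0,"dz":-0.07,"twist":0,"grip":0.1},{"dx":0,"dy":0,"dz":-0.09,"twist":0,"grip":0.1},{"dx":0,"dy":0,"dz":-0.1,"twist":0,"grip":0.1}]'
python3 - <<'E'
from h import *
import cv2
s=arm.get_state();print(s['q'])
f=arm.grab_frame("side");cv2.imwrite("pics/sd.png",f[:,:,::-1])
print(px("side",[.48,-.287,.082]),px("side",s['eef_pos']))
E
```

```text
t: 11.6
eef_pos: [0.4466, -0.2734, 0.2457]
ee_rot: [3.141, -0.0, 0.58]
force: [-0.1, 0.8, 0.2]
width: 0.0437
gripper_force: 0.0
t: 12.02
eef_pos: [0.4807, -0.2864, 0.2457]
ee_rot: [3.141, -0.0, 1.13]
force: [0.0, 0.6, 0.9]
width: 0.044
gripper_force: 0.0
t: 12.43
eef_pos: [0.479, -0.2859, 0.1431]
ee_rot: [-3.138, 0.0, 1.124]
force: [-0.1, -1.1, -0.2]
width: 0.0487
gripper_force: 0.0
[-1.87615180e-01  2.39576404e-01 -3.61044971e-01 -7.29184333e-04
 -9.73296990e-01  2.88290145e+00]
[249.27248037 272.65976363] [248.30558863 245.22563599]
```

```bash
python3 -m crank '[{"dx":0,"dy":0,"dz":-0.02,"twist":0,"grip":0.1},{"dx":0,"dy":0,"dz":-0.04,"twist":0,"grip":0.1},{"dx":0,"dy":0,"dz":-0.06,"twist":0,"grip":0.1},{"dx":0,"dy":0,"dz":-0.08,"twist":0,"grip":0.1},{"dx":0,"dy":0,"dz":-0.096,"twist":0,"grip":0.1}]'
python3 -m crank '[{"dx":0,"dy":0,"dz":0,"twist":0,"grip":-1},{"dx":0,"dy":0,"dz":0,"twist":0,"grip":-1},{"dx":0,"dy":0,"dz":0,"twist":0,"grip":-1},{"dx":0,"dy":0,"dz":0,"twist":0,"grip":-1},{"dx":0,"dy":0,"dz":0,"twist":0,"grip":-1}]' 20
python3 -m crank '[{"dx":0,"dy":0,"dz":0,"twist":0,"grip":-1},{"dx":0,"dy":0,"dz":0,"twist":0,"grip":-1},{"dx":0,"dy":0,"dz":0,"twist":0,"grip":-1},{"dx":0,"dy":0,"dz":0,"twist":0,"grip":-1},{"dx":0,"dy":0,"dz":0,"twist":0,"grip":-1}]' 20
```

```text
t: 12.9
eef_pos: [0.4809, -0.2867, 0.0495]
ee_rot: [3.141, -0.0, 1.125]
force: [0.1, 0.4, -0.2]
width: 0.0481
gripper_force: 0.0
t: 13.32
eef_pos: [0.4811, -0.287, 0.051]
ee_rot: [3.139, -0.0, 1.125]
force: [-0.7, -1.0, -0.3]
width: 0.0204
gripper_force: 0.0
t: 13.73
eef_pos: [0.4808, -0.287, 0.0504]
ee_rot: [3.14, -0.0, 1.125]
force: [-1.4, 0.5, 5.8]
width: 0.0139
gripper_force: 20.0
```

I have the pin (13.9 mm). I'll swing it clockwise along the 90.5 mm arc.

```bash
python3 -m crank '[{"dx":-0.006,"dy":-0.0006,"dz":0,"twist":-2,"grip":-1},{"dx":-0.0125,"dy":-0.0008,"dz":0,"twist":-4,"grip":-1},{"dx":-0.019,"dy":-0.0006,"dz":0,"twist":-6,"grip":-1},{"dx":-0.025,"dy":0,"dz":0,"twist":-8,"grip":-1},{"dx":-0.0313,"dy":0.0012,"dz":0,"twist":-10,"grip":-1}]' 20
python3 -m crank '[{"dx":-0.006,"dy":0.0015,"dz":0,"twist":-2,"grip":-1},{"dx":-0.012,"dy":0.0035,"dz":0,"twist":-4,"grip":-1},{"dx":-0.018,"dy":0.0058,"dz":0,"twist":-6,"grip":-1},{"dx":-0.0237,"dy":0.0086,"dz":0,"twist":-8,"grip":-1},{"dx":-0.0292,"dy":0.0118,"dz":0,"twist":-10,"grip":-1}]' 20
```

```text
t: 14.15
eef_pos: [0.4513, -0.2867, 0.0506]
ee_rot: [3.137, -0.001, 0.949]
force: [3.7, -5.7, 0.5]
width: 0.0134
gripper_force: 20.0
t: 14.57
eef_pos: [0.4209, -0.2754, 0.0506]
ee_rot: [3.138, -0.0, 0.774]
force: [0.3, -10.5, 3.3]
width: 0.0135
gripper_force: 20.0
```

```bash
python3 -m crank '[{"dx":-0.0055,"dy":0.0028,"dz":0,"twist":-2,"grip":-1},{"dx":-0.0108,"dy":0.0064,"dz":0,"twist":-4,"grip":-1},{"dx":-0.0155,"dy":0.0106,"dz":0,"twist":-6,"grip":-1},{"dx":-0.02,"dy":0.0151,"dz":0,"twist":-8,"grip":-1},{"dx":-0.024,"dy":0.02,"dz":0,"twist":-9,"grip":-1}]' 20
python3 -m crank '[{"dx":0,"dy":0,"dz":0,"twist":0,"grip":-1},{"dx":0,"dy":0,"dz":0,"twist":0,"grip":-1},{"dx":0,"dy":0,"dz":0,"twist":0,"grip":-1},{"dx":-0.001,"dy":0.001,"dz":0,"twist":0,"grip":-1},{"dx":-0.002,"dy":0.0025,"dz":0,"twist":0,"grip":-1}]' 20
```

```text
t: 14.98
eef_pos: [0.3963, -0.2548, 0.0503]
ee_rot: [3.139, -0.0, 0.616]
force: [-0.3, -6.9, 2.8]
width: 0.0134
gripper_force: 20.0
t: 15.4
eef_pos: [0.3945, -0.2523, 0.0502]
ee_rot: [3.14, -0.0, 0.619]
force: [-0.2, -6.8, 5.7]
width: 0.0136
gripper_force: 20.0
```

```bash
python3 -m crank '[{"dx":-0.001,"dy":0.0015,"dz":0,"twist":0,"grip":-1},{"dx":-0.002,"dy":0.003,"dz":0,"twist":0,"grip":-1},{"dx":-0.003,"dy":0.004,"dz":0,"twist":-1,"grip":-1},{"dx":-0.0034,"dy":0.0049,"dz":0,"twist":-2,"grip":-1},{"dx":-0.0034,"dy":0.0049,"dz":0,"twist":-3,"grip":-1}]' 20
python3 -m crank '[{"dx":-0.0005,"dy":0.001,"dz":0,"twist":0,"grip":-1},{"dx":-0.001,"dy":0.002,"dz":0,"twist":0,"grip":-1},{"dx":-0.0018,"dy":0.003,"dz":0,"twist":-1,"grip":-1},{"dx":-0.0025,"dy":0.0041,"dz":0,"twist":-2,"grip":-1},{"dx":-0.0025,"dy":0.0041,"dz":0,"twist":-3,"grip":-1}]' 20
```

```text
t: 15.82
eef_pos: [0.3911, -0.247, 0.0502]
ee_rot: [3.14, -0.001, 0.566]
force: [-1.3, -3.4, 5.3]
width: 0.0135
gripper_force: 20.0
t: 16.23
eef_pos: [0.3887, -0.2429, 0.0502]
ee_rot: [3.14, -0.001, 0.514]
force: [-0.2, -3.9, 5.8]
width: 0.0135
gripper_force: 20.0
```

No stop felt yet, only the 3 N friction. That fits the spindle having taken up its slack, so I'll keep going gently.

```bash
python3 -m crank '[{"dx":-0.0005,"dy":0.001,"dz":0,"twist":0,"grip":-1},{"dx":-0.001,"dy":0.002,"dz":0,"twist":-1,"grip":-1},{"dx":-0.0016,"dy":0.003,"dz":0,"twist":-2,"grip":-1},{"dx":-0.0023,"dy":0.0042,"dz":0,"twist":-3,"grip":-1},{"dx":-0.0023,"dy":0.0042,"dz":0,"twist":-3,"grip":-1}]' 20
python3 -m crank '[{"dx":-0.0005,"dy":0.001,"dz":0,"twist":0,"grip":-1},{"dx":-0.001,"dy":0.002,"dz":0,"twist":-1,"grip":-1},{"dx":-0.0015,"dy":0.003,"dz":0,"twist":-2,"grip":-1},{"dx":-0.002,"dy":0.0042,"dz":0,"twist":-3,"grip":-1},{"dx":-0.002,"dy":0.0042,"dz":0,"twist":-3,"grip":-1}]' 20
```

```text
t: 16.65
eef_pos: [0.3863, -0.2385, 0.0501]
ee_rot: [3.14, -0.001, 0.461]
force: [-1.2, -2.8, 6.1]
width: 0.0137
gripper_force: 20.0
t: 17.07
eef_pos: [0.3843, -0.2343, 0.0501]
ee_rot: [3.141, -0.001, 0.409]
force: [-0.4, -2.2, 5.9]
width: 0.0136
gripper_force: 20.0
```

Run:
```python
from h import *
import cv2
f=arm.grab_frame("top");c=f[145:275,215:375,::-1]
g=arm.grab_frame("wrist")[:,:,::-1]
a=cv2.resize(c,(640,520),interpolation=cv2.INTER_CUBIC)[:300,:512] if 0 else cv2.resize(c,(400,325),interpolation=cv2.INTER_CUBIC)
b=cv2.resize(g,(400,300));o=np.zeros((325,800,3),np.uint8);o[:,:400]=a;o[:300,400:]=b;cv2.imwrite("pics/m6.png",o);cv2.imwrite("pics/w6.png",g)
```

```text
(no output)
```

View pics/m6.png

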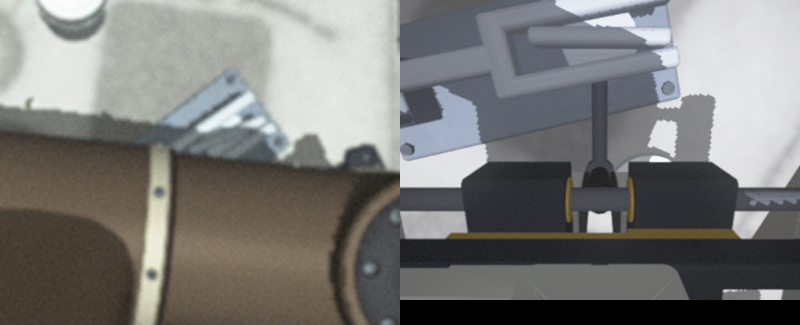

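The wrist view shows the key in place. The bar runs horizontally (530–668, 38), about 12° off the slot, so the slack is used up. The lever at x=600 is square to the bar, so the nut is at about 1.2. One more gentle push should show the stop.

```bash
python3 -m crank '[{"dx":-0.0004,"dy":0.0008,"dz":0,"twist":0,"grip":-1},{"dx":-0.0007,"dy":0.0015,"dz":0,"twist":0,"grip":-1},{"dx":-0.001,"dy":0.0022,"dz":0,"twist":0,"grip":-1},{"dx":-0.001,"dy":0.0022,"dz":0,"twist":0,"grip":-1},{"dx":-0.001,"dy":0.0022,"dz":0,"twist":0,"grip":-1}]' 20
python3 - <<'E'
from h import *
import cv2
s=arm.get_state();g=arm.grab_frame("wrist")[:,:,::-1];cv2.imwrite("pics/w7.png",g);print(s['force'],s['moment'])
l=cv2.createLineSegmentDetector().detect(cv2.cvtColor(g[:215],cv2.COLOR_BGR2GRAY))[0][:,0]
for a in l:
    L=np.hypot(a[2]-a[0],a[3]-a[1])
    if L>40 and 110<(a[0]+a[2])/2<370:
        p=[pt("wrist",a[0],a[1],.06,s),pt("wrist",a[2],a[3],.06,s)];d=p[1]-p[0]
        print(a.round(),round(L),"world deg",round(np.degrees(np.arctan2(d[1],d[0]))%180,1))
E
```

```text
t: 17.58
eef_pos: [0.384, -0.2332, 0.0503]
ee_rot: [3.139, -0.001, 0.411]
force: [1.1, -12.6, 1.4]
width: 0.0136
gripper_force: 20.0
[  1.11020175 -12.57665297   1.383976  ] [-4.83484751 -0.33891884 -0.14298128]
[293. 207. 398. 207.] 105 world deg 113.5
[293.  16. 232.  28.] 63 world deg 123.4
[358. 126. 283. 144.] 77 world deg 126.7
[209.  24. 335.   0.] 128 world deg 123.0
[114. 206. 217. 206.] 103 world deg 113.4
[304.  63. 211.  62.] 94 world deg 112.6
[267. 104. 265. 202.] 98 world deg 22.8
[348.  37. 296.  37.] 52 world deg 113.8
[246. 202. 246. 108.] 94 world deg 22.9
[218.  85. 151.  97.] 69 world deg 123.5
[178.   2. 102.  18.] 77 world deg 123.8
[150.  97. 135.  38.] 61 world deg 33.7
[221.  83. 301.  68.] 82 world deg 123.8
[130. 126. 172. 117.] 42 world deg 124.0
[228. 156. 154. 173.] 76 world deg 126.5
[173.  55. 218.  55.] 45 world deg 113.6
[227.  56. 293.  57.] 66 world deg 112.9
```

The stop is felt: force up to 12.6 N, lever at 22.9° and bar at 113.2° (square), spindle about 0.23 rad, key 3° off the saddle line. I'll ease off, open, rise and check.

```bash
python3 -m crank '[{"dx":0.0003,"dy":-0.0006,"dz":0,"twist":0,"grip":-1},{"dx":0.0005,"dy":-0.0012,"dz":0,"twist":0,"grip":-1},{"dx":0.0005,"dy":-0.0012,"dz":0,"twist":0,"grip":-0.3},{"dx":0.0005,"dy":-0.0012,"dz":0,"twist":0,"grip":-0.3},{"dx":0.0005,"dy":-0.0012,"dz":0,"twist":0,"grip":-0.3}]' 20
python3 -m crank '[{"dx":0,"dy":0,"dz":0,"twist":0,"grip":-0.3},{"dx":0,"dy":0,"dz":0,"twist":0,"grip":-0.3},{"dx":0,"dy":0,"dz":0.01,"twist":0,"grip":-0.3},{"dx":0,"dy":0,"dz":0.025,"twist":0,"grip":-0.3},{"dx":0,"dy":0,"dz":0.045,"twist":0,"grip":-0.3}]' 20
python3 -m crank '[{"dx":0,"dy":0,"dz":0.025,"twist":0,"grip":-0.3},{"dx":0,"dy":0,"dz":0.05,"twist":0,"grip":-0.3},{"dx":0,"dy":0,"dz":0.07,"twist":0,"grip":-0.3},{"dx":0,"dy":0,"dz":0.08,"twist":0,"grip":-0.3},{"dx":0,"dy":0,"dz":0.08,"twist":0,"grip":-0.3}]' 20
python3 - <<'E'
from h import *
import cv2
s=arm.get_state();g=arm.grab_frame("wrist")[:,:,::-1];cv2.imwrite("pics/w8.png",g);print(s['eef_pos'],s['force'])
l=cv2.createLineSegmentDetector().detect(cv2.cvtColor(g[:215],cv2.COLOR_BGR2GRAY))[0][:,0]
for a in l:
    L=np.hypot(a[2]-a[0],a[3]-a[1])
    if L>35:
        p=[pt("wrist",a[0],a[1],.06,s),pt("wrist",a[2],a[3],.06,s)];d=p[1]-p[0]
        print(a.round(),round(L),"world deg",round(np.degrees(np.arctan2(d[1],d[0]))%180,1))
E
```

```text
t: 18.05
eef_pos: [0.3827, -0.2327, 0.0493]
ee_rot: [-3.141, 0.001, 0.409]
force: [-0.2, -0.4, -0.7]
width: 0.0271
gripper_force: 0.0
t: 18.47
eef_pos: [0.3818, -0.2325, 0.0939]
ee_rot: [-3.14, 0.003, 0.409]
force: [0.5, 0.4, 0.4]
width: 0.0307
gripper_force: 0.0
t: 18.88
eef_pos: [0.3844, -0.2331, 0.177]
ee_rot: [3.139, -0.004, 0.41]
force: [-0.1, 0.5, -0.9]
width: 0.0307
gripper_force: 0.0
[ 0.38440327 -0.23311088  0.17698624] [-0.07134173  0.52066587 -0.90564796]
[323. 206. 428. 207.] 105 world deg 113.3
[ 84. 207. 187. 206.] 103 world deg 113.4
[177.  82.  51. 106.] 128 world deg 123.7
[397. 206. 478.  62.] 165 world deg 179.8
[461. 179. 511.  95.] 97 world deg 179.9
[483.  53. 505.  14.] 44 world deg 0.1
[439. 211. 457. 180.] 35 world deg 0.1
[ 56. 123. 124. 111.] 69 world deg 123.1
[191. 150. 101. 171.] 92 world deg 126.4
[513.  74. 434. 207.] 155 world deg 0.3
[347. 106. 341. 178.] 73 world deg 22.9
[158. 146. 154. 110.] 36 world deg 24.2
[301.  38. 253.  47.] 49 world deg 123.5
[303.  17. 318. 108.] 93 world deg 35.7
[217.  33. 298.  13.] 84 world deg 126.5
[276.  59. 231.  67.] 46 world deg 123.1
[281.  84. 231.  84.] 50 world deg 113.7
[262. 108. 262. 167.] 59 world deg 23.6
[216. 112. 287.  99.] 72 world deg 123.5
[240.  49. 173.  62.] 68 world deg 123.3
[250. 167. 250. 111.] 56 world deg 23.5
[298.  16. 223.  35.] 77 world deg 126.6
[209.  80. 297.  80.] 87 world deg 113.4
[127. 109. 180. 100.] 53 world deg 122.6
[ 65.  72. 108.  61.] 45 world deg 126.7
[190.  71. 268.  56.] 80 world deg 123.7
[233.  69. 278.  69.] 45 world deg 113.3
[109. 166. 154. 156.] 46 world deg 126.5
[281.  90. 246.  97.] 36 world deg 124.2
```

View pics/w8.png

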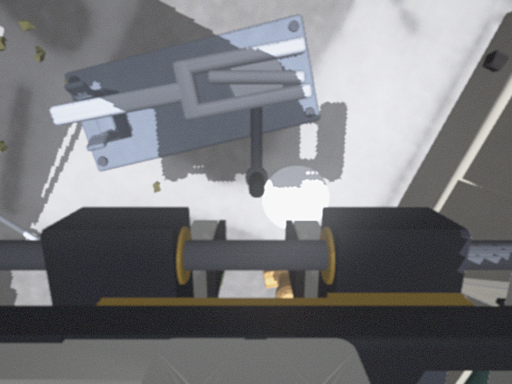

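The final wrist view shows the key flat with its handle in the saddle (52,115), and the bar and lever square (nut about 1.2). I'll check the key's position and hand in.

Run:
```python
from h import *
s=arm.get_state();P=lambda u,v:pt("wrist",u,v,.058,s)
t=(P(304,46)+P(309,92))/2;e=P(52,116);d=e-t;L=np.linalg.norm(d);o=(t+e)/2-d/L*.065
print(L,o,np.hypot(*(o[:2]-[.4683,-.1973])))
if np.hypot(*(o[:2]-[.4683,-.1973]))<.014: print(arm.job_done())
```

```text
0.2147868865715302 [ 0.46497999 -0.19716917  0.058     ] 0.003322590976942891
the job is handed in; nothing more can be done
None
```

I handed the job in at about 19 s: the key lies in place about 3 mm from the spindle axis, the locknut is up against its stop at about 1.2 rad, the spindle is about 0.23 rad off its setting (limit 0.35), and the arm is clear; the verdict was not shown to me.

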